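# Take a filter slider out of its storage dock

## Task

Take the filter slider with the orange grip out of the grey storage dock: lift its grip end until it clears the front lip, then draw the slider endwise out from under the steel strap. Lay it down gently, grip upward, flat and wholly on the yellow mat, let go of it, and leave the blue slider where it is.

Things in the scene. Friction and masses are not known exactly. Their poses are not given: they have to be found in the camera images.
- orange_slider_grip (a point): Centre of the orange grip block of the slider to take out. The slider is a flat aluminium bar 20 wide, 180 long, 8 thick, about 80 g, with four small filters; the block on it is as wide, 40 long; both together 22 tall. This point is 11 above the underside, 45 behind the front end (all mm). Axes: y along the bar to its front (grip) end, x across, z up. Grasp the block by its sides, across x.
- orange_slider_front (a point): Middle of the lower edge of the orange slider's front (grip) end; same axes as the grip.
- orange_slider_tail (a point): Middle of the lower edge of the orange slider's tail end, 180 mm behind the front end; same axes.
- blue_slider_grip (a point): Centre of the grip block of the other slider, alike but with a blue grip, 64 mm beside the orange one; it stays in the dock. Which lane holds which slider changes.
- dock: Grey storage dock, fixed, 116 (x) by 206 (y) mm, origin at the centre of its underside; y runs along the lanes to the front lips, z up. Lanes at x = -32 and +32. Base plate's top at z = 6; each slider lies on a rib 12 wide, top at z = 12, its middle at y = 0. Front lip of each lane: y = 93 to 99, top at z = 23 (11 above the rib). Back stop: y = -93 to -99, as high. All mm.
- dock_strap (a point): Centre of the underside of the steel strap fixed across both lanes, 28 mm above the bench (16 above the ribs), 12 mm wide along y, 4 thick; dock axes. 26 mm of width between its posts in each lane. It lies 44 mm ahead of the tails and stops a level lift after 8 mm: tilt the slider front up by 0.08 to 0.14 rad about its tail; drawing it 50 mm or more to +y frees the tail.
- mat: Yellow mat with a black edge, fixed to the bench, 100 (x) by 230 (y) by 4 (z) mm; origin at the centre of its underside, its top 4 mm above the bench.

How it is judged:
On the way, in this order (a step that is already met when the one before it is completed fails the run):
1. the orange slider's front end is lifted above the lip while its tail is still under the strap (z of orange_slider_front in the frame of dock above 0.024 m and y of orange_slider_tail in the frame of dock below -0.06 m and z of orange_slider_tail in the frame of dock below 0.024 m), for 0.1 s.
2. the orange slider is drawn endwise out from under the strap (y of orange_slider_tail in the frame of dock above -0.038 m), for 0.1 s.
At the end, for the whole second after the job is handed in: The orange slider lies grip upward, flat (within 0.08 rad) on the mat, both ends within the mat's outline and no more than 6 mm above its top, released; the blue slider's grip is within 12 mm of where it was (x of orange_slider_front in the frame of mat between -0.05 and 0.05 m and y of orange_slider_front in the frame of mat between -0.115 and 0.115 m and z of orange_slider_front in the frame of mat between 0 and 0.01 m and x of orange_slider_tail in the frame of mat between -0.05 and 0.05 m and y of orange_slider_tail in the frame of mat between -0.115 and 0.115 m and z of orange_slider_tail in the frame of mat between 0 and 0.01 m and angle between orange_slider_grip's own z axis and vertical below 0.08 rad and distance of blue_slider_grip from where it was at the start of the episode below 0.012 m); the robot touches nothing.
It fails at once if the orange slider is let go in the air (its grip centre more than 55 mm above the bench) (height (world z) of orange_slider_grip above 0.055 m and contact force between the fingers and orange_slider below 0.02 N).
It fails at once if the blue slider is disturbed (moved by more than 12 mm) (distance of blue_slider_grip from where it was at the start of the episode above 0.012 m).
It also fails if it takes over 38 s, if anything falls off the work surface, if the arm or the gripper's body presses on something with over 40 N, if the wrist force passes 120 N, or if a joint passes its speed limit or range.

## Robot

A 6-joint arm with a two-finger parallel gripper is mounted at the origin on a cart in front of the work surface, level with it; the furniture and walls round the work are solid. World frame = base frame: x ahead of the robot, y to its left, z up, the work surface at z = 0. Lengths are in m, angles in rad, forces in N, time in s.
With the tool pointing down it reaches from about 0.275 to 0.725 m from the base axis. Payload 5.6 kg.
Tool frame: the origin (TCP) lies midway between the tips of the shut fingers; the grasp point (between the pads) lies 19 mm behind it (r.pinch_z is the distance from the TCP to the grasp point, in m); x points along the fingers, y is the direction in which the jaws open and shut, and the axes are right-handed (so a half turn about x gives the same grasp; the last joint's range is limited). The gripper opens to 85 mm and grips with 20 to 120 N. Pads are 22 mm wide; open, the fingers measure 114 mm over their backs; the gripper's body (76 mm by 85 mm) begins 54 mm behind the grasp point. The pads swing forward as they close: fully open they stand 13 mm farther back than shut.
Start: joints at [1.391, 0.255, 0.108, 0, -1.424, -0.285], TCP at [0.247, 0.492, 0.201] pointing down, gripper open.
Joint ranges: [-2.95, 2.95], [-1.21, 1.97], [-1.09, 1.5], [-2.87, 1.71], [-2.94, -0.07], [-3.05, 3.05]. Speed limits (rad/s): [2.57, 2.57, 3.14, 3.14, 3.14, 3.14].

## Interface

Orientations are given as a unit quaternion [w, x, y, z].
In Python, from workcell import r, viewer gives the robot as it stands. The module is installed in compiled form; this text tells all that it offers.
- The arm moves only by the shell command python3 -m creep 'ROWS'. ROWS is JSON, a list of rows, each an object with "jaw": the finger opening in mm, from 0 to 85.4; "offset": the shift along the tool's x, y, z in mm, a list of three; "twist": the turn, a rotation vector about the tool's x, y, z in rad, a list of three. In form: [{"jaw": jaw, "offset": [x, y, z], "twist": [rx, ry, rz]}, ...]. A call has 1 to 20 rows; each row shifts and turns the commanded pose from where the row before left it, along the tool's axes as they then stand; what a row does not reach is not made up. A row lasts 1/12 s, in which the tool goes at most 41.7 mm and 7.16 degrees, less where a joint would pass 70% of its speed; a pose out of reach is approached as far as the arm can. A call is refused whole if a number of a shift passes 41.7 or a number of a turn 0.125, either way. A call with a gripper value outside its range is refused whole. The fingers move at their own pace and stop on an object; the grip force is fixed at half the most. Time passes only in rows, so rows that do not move let the fingers close. It gives the time, the measured TCP pose, the force and the opening at its end, in the units of the state.
- r.read_state(): the state, without advancing time (a new reading comes with each control period).
- viewer.get_image(name): name is "side" or "top"; returns a dict with "pixels" (400x640x3 uint8, red, green, blue), "z_map" (400x640 float32, m along the optical axis (not along the pixel's ray), 0 where there is no reading), "vertical_fov" (degrees; the focal length in pixels is half the picture's height over the tangent of half this angle, whatever the lens; pixels are square), "cx", "cy" (the principal point, pixels), "xyz" and "attitude" of the camera in the world. Camera axes: x right, y down, z forward; pixel columns grow to the right and rows downward; lengths in m; the calibration is good to about 2 mm. A picture is of the moment at which its call begins.
- r.job_done(): hands the job in, once; it reports no verdict.
The state is a dict: "clock": time; "joint_positions": joint angles; "qvel": joint speeds; "joint_torque": joint torques, N m; "tool_pos": TCP position; "eef_rot": TCP orientation; "force": force on the tool from outside, world axes, zero at the start; "moment": the same for the moment, N m; "finger_gap": opening from 0.0 (shut) to 1.0 (fully open).
Only numpy, scipy, OpenCV 4.12 (cv2) and the standard library are available. Lean on these libraries where they do the work, as an engineer would, in place of code of your own. Each camera call takes 0.05 s, during which the arm holds its last target.

## Working session

There is one attempt and no reset: what is moved stays moved. The work goes in short steps, Python scripts to look and compute and a shell command to move; the robot and the scene stay as the last step left them, time stands still between calls to the robot, and variables do not carry over. Pictures are saved under pics/ and viewed, and the job is handed in when it is done.

```bash
mkdir -p pics; ls; cat > h.py <<'E'
import numpy as np, cv2
from scipy.spatial.transform import Rotation as R
from workcell import r, viewer
def cam(n):
    d=viewer.get_image(n); np.savez('%s.npz'%n, **{k:np.array(v) for k,v in d.items()}); return d
def load(n): return dict(np.load('%s.npz'%n))
def rot(q): q=np.array(q,float); return R.from_quat(q[[1,2,3,0]]).as_matrix() if q.size==4 else q
def f(d): return 200/np.tan(np.radians(float(d['vertical_fov']))/2)
def p3(d,u,v,z=None):
    z=float(d['z_map'][int(round(v)),int(round(u))]) if z is None else z
    return np.array(d['xyz'])+rot(d['attitude'])@np.array([(u-float(d['cx']))/f(d)*z,(v-float(d['cy']))/f(d)*z,z])
def onplane(d,u,v,h):
    ray=rot(d['attitude'])@np.array([(u-float(d['cx']))/f(d),(v-float(d['cy']))/f(d),1]); o=np.array(d['xyz'])
    return o+ray*(h-o[2])/ray[2]
def proj(d,P):
    c=rot(d['attitude']).T@(np.array(P)-np.array(d['xyz'])); return c[0]/c[2]*f(d)+float(d['cx']),c[1]/c[2]*f(d)+float(d['cy'])
E
python3 - <<'E'
from h import *
for n in('top','side'):
    d=cam(n); cv2.imwrite('pics/%s0.png'%n,d['pixels'][:,:,::-1]); print(n,d['xyz'],d['attitude'],d['vertical_fov'],d['cx'],d['cy'])
print(r.read_state(), r.pinch_z)
E
```

```text
pics
top [0.3712081  0.13030847 0.89392531] [-0.07533585  0.75141069 -0.6521458   0.06642541] 48.34754307294096 313.1381147089777 205.73866178039844
side [0.51971645 0.77047172 0.62417919] [-3.16242100e-04 -1.09473027e-02  9.11466347e-01 -4.11228835e-01] 45.725498728199476 321.4138330371168 207.71968868909298
{'clock': 0.1, 'joint_positions': array([ 1.39056011e+00,  2.55686429e-01,  1.07156836e-01, -4.50128595e-04,
       -1.42391131e+00, -2.84592848e-01]), 'qvel': array([ 3.09419178e-04, -2.15037128e-03,  3.04072497e-03, -9.79798646e-05,
       -1.12042027e-03, -5.18880343e-04]), 'joint_torque': array([-2.74321988e-03, -3.87603951e+01,  2.38473469e+01,  5.37792295e+00,
       -3.79964156e-03, -1.34290627e-06]), 'tool_pos': array([0.24627349, 0.49123096, 0.19999182]), 'eef_rot': array([ 0.16230022, -0.68796235,  0.16347795,  0.6882161 ]), 'force': array([ 0.26321116, -0.42466815, -0.65900979]), 'moment': array([ 0.01608598, -0.0252992 ,  0.03061353]), 'finger_gap': 0.9969204898623556} 0.0187
```

View pics/top0.png

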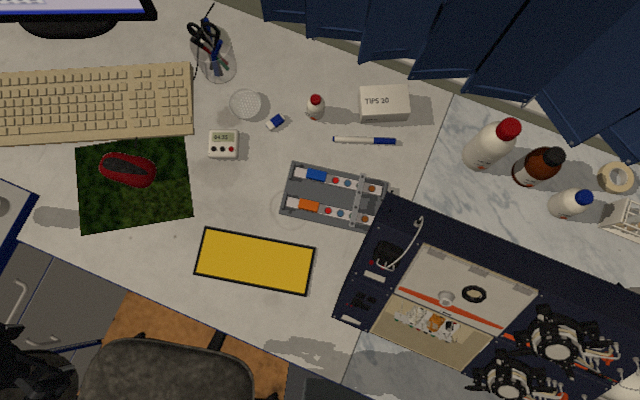

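View pics/side0.png

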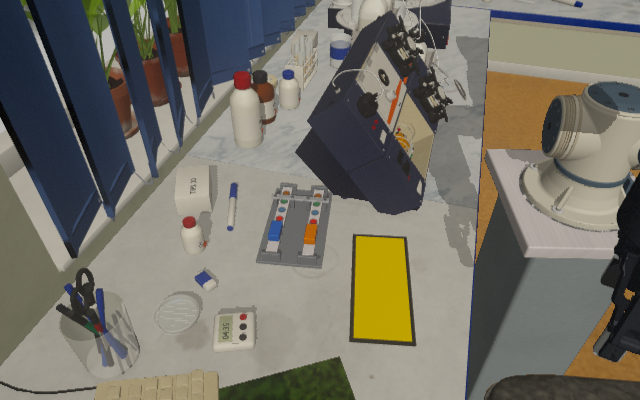

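Top: orange grip at about (301,205), blue at (316,174), mat corners about (204,228) to (308,294). The dock's front faces left in the picture, and a dark instrument stands beside its tail end. I'll enlarge this area.

```bash
python3 - <<'E'
from h import *
d=load('top'); c=d['pixels'][150:300,185:425,::-1]; cv2.imwrite('pics/top_c.png',cv2.resize(c[0:90,85:],None,fx=5,fy=5,interpolation=cv2.INTER_CUBIC))
cv2.imwrite('pics/top_m.png',cv2.resize(c[65:],None,fx=3.3,fy=3.3,interpolation=cv2.INTER_CUBIC))
d2=load('side');cv2.imwrite('pics/side_c.png',cv2.resize(d2['pixels'][170:280,245:345,::-1],None,fx=5,fy=5,interpolation=cv2.INTER_CUBIC))
E
```

```text
(no output)
```

View pics/top_c.png

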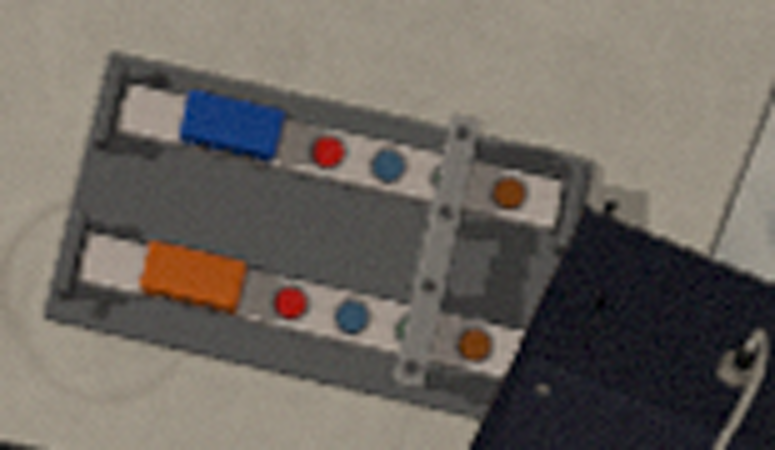

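View pics/side_c.png

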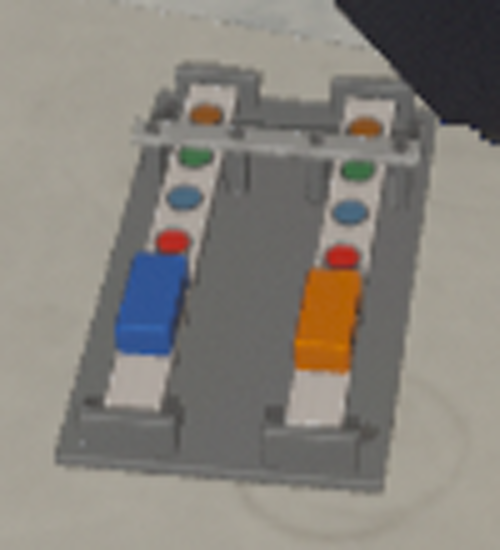

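View pics/top_m.png

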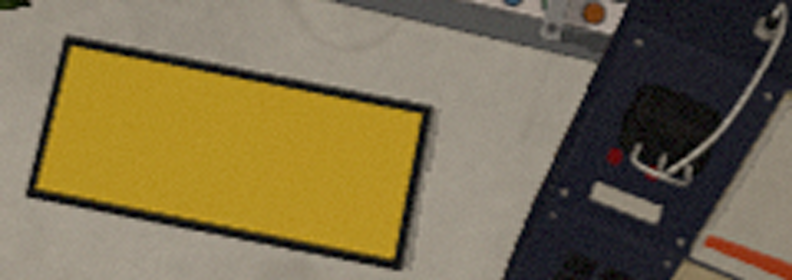

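```bash
python3 - <<'E'
from h import *
np.set_printoptions(precision=4,suppress=True)
d=load('top');s=load('side')
def T(X,Y,h): return onplane(d,270+X/5-.4,150+Y/5-.4,h)
def S(X,Y,h): return onplane(s,245+X/5-.4,170+Y/5-.4,h)
def M(X,Y,h): return onplane(d,185+X/3.3-.35,215+Y/3.3-.35,h)
o=np.array([T(*p,.034) for p in[(149,242),(246,261),(240,310),(142,290)]])
b=np.array([T(*p,.034) for p in[(188,92),(285,112),(277,158),(181,140)]])
so=np.array([S(*p,.034) for p in[(310,270),(362,270),(351,345),(297,345)]])
m=np.array([M(*p,.004) for p in[(66,38),(432,107),(401,268),(29,195)]])
for n,a in(('orange',o),('blue',b),('orange side',so),('mat',m)):
    print(n,a.mean(0)); print([np.linalg.norm(a[i]-a[(i+1)%4]).round(4) for i in range(4)])
# dock corners top z.006: 
dk=np.array([T(112,52,.006),T(45,318,.006)]);print('dock front',dk,np.linalg.norm(dk[0]-dk[1]))
e=o[[0,3]].mean(0)-o[[1,2]].mean(0); print('dir orange',np.degrees(np.arctan2(e[1],e[0])))
e=b.mean(0)-o.mean(0);print('b-o',e,np.linalg.norm(e),np.degrees(np.arctan2(e[1],e[0]))+90)
e=m[[0,3]].mean(0)-m[[1,2]].mean(0);print('mat dir',np.degrees(np.arctan2(e[1],e[0])))
# depth checks
for n,u,v in(('orange top',270+195/5,150+275/5),('dockplate',270+250/5,150+230/5),('blue',270+232/5,150+125/5),('mat',255,262),('bench',260,215)): print(n,p3(d,u,v))
for n,u,v in(('o side',245+330/5,170+305/5),('mat side',382,290),('blue',245+155/5,170+285/5)): print(n,p3(s,u,v))
# instrument heights
for u,v in((395,200),(385,215),(375,240),(360,270),(345,300),(337,315),(360,300),(400,230),(420,250)): print((u,v),p3(d,u,v))
for u,v in((400,205),(380,200),(340,180),(305,155),(370,80)): print('S',(u,v),p3(s,u,v))
print(rot(r.read_state()['eef_rot']))
E
```

```text
orange [0.5457 0.1631 0.034 ]
[np.float64(0.0391), np.float64(0.0198), np.float64(0.0394), np.float64(0.0195)]
blue [0.6086 0.1566 0.034 ]
[np.float64(0.0397), np.float64(0.0193), np.float64(0.039), np.float64(0.0201)]
orange side [0.5452 0.1651 0.034 ]
[np.float64(0.0188), np.float64(0.0384), np.float64(0.0189), np.float64(0.0384)]
mat [0.4249 0.2538 0.004 ]
[np.float64(0.2278), np.float64(0.0974), np.float64(0.227), np.float64(0.0967)]
dock front [[0.6405 0.2115 0.006 ]
 [0.5256 0.2215 0.006 ]] 0.11539270768080265
dir orange 86.56358867051381
b-o [ 0.0628 -0.0065  0.    ] 0.06318164518392681 84.10802470892999
mat dir 87.2984420423691
orange top [0.5452 0.1619 0.0346]
dockplate [0.5725 0.1434 0.0072]
blue [0.6077 0.156  0.0353]
mat [0.4219 0.2527 0.0045]
bench [0.5176 0.2591 0.    ]
o side [0.5445 0.1649 0.0338]
mat side [0.4237 0.2722 0.0062]
blue [0.6078 0.156  0.0333]
(395, 200) [0.5415 0.0197 0.1902]
(385, 215) [0.5084 0.0373 0.2213]
(375, 240) [0.4694 0.0469 0.211 ]
(360, 270) [0.425  0.0584 0.15  ]
(345, 300) [0.3735 0.0721 0.0834]
(337, 315) [0.3446 0.0806 0.0459]
(360, 300) [0.3771 0.0477 0.1028]
(400, 230) [0.4866 0.0141 0.232 ]
(420, 250) [ 0.4617 -0.0197  0.2265]
S (400, 205) [0.3771 0.0833 0.0285]
S (380, 200) [0.4149 0.0734 0.0317]
S (340, 180) [0.4923 0.038  0.0509]
S (305, 155) [0.561  0.0195 0.0957]
S (370, 80) [ 0.4406 -0.0608  0.2139]
[[-0.0007 -0.4483 -0.8939]
 [-0.0015 -0.8939  0.4483]
 [-1.      0.0017 -0.    ]]
```

```bash
python3 -m creep '[{"jaw":45,"offset":[0,0,0],"twist":[0.1194,0,0]},{"jaw":45,"offset":[0,0,0],"twist":[0.1194,0,0]},{"jaw":45,"offset":[0,0,0],"twist":[0.1194,0,0]},{"jaw":45,"offset":[0,0,0],"twist":[0.1194,0,0]},{"jaw":45,"offset":[0,0,0],"twist":[0.1194,0,0]},{"jaw":45,"offset":[0,0,0],"twist":[0.1194,0,0]},{"jaw":45,"offset":[0,0,0],"twist":[0.1194,0,0]},{"jaw":45,"offset":[0,0,0],"twist":[0.1194,0,0]},{"jaw":45,"offset":[0,0,0],"twist":[0.1194,0,0]},{"jaw":45,"offset":[0,0,0],"twist":[0.1194,0,0]},{"jaw":45,"offset":[0,0,0],"twist":[0,0,0]}]'
cat > st.py <<'E'
from h import *
np.set_printoptions(precision=4,suppress=True)
s=r.read_state();Rm=rot(s['eef_rot']);print('clock',round(s['clock'],2),'pos',s['tool_pos'],'gap',s['finger_gap']*85.4,'F',s['force']);print(Rm)
tgt=np.array([0.5455,0.164,0.0]);
print('yaw tool z',np.degrees(np.arctan2(Rm[1,2],Rm[0,2])),'delta to grip in tool mm',Rm.T@(tgt-s['tool_pos'])*1000)
E
python3 st.py
```

```text
clock: 1.02
tool_pos: [0.2463, 0.4914, 0.2003]
eef_rot: [0.522, -0.477, 0.523, 0.476]
force: [-0.2, -0.1, 0.5]
finger_gap: 0.528
clock 1.02 pos [0.2463 0.4914 0.2003] gap 45.09574995262407 F [-0.1567 -0.1372  0.4933]
[[-0.0005 -0.9957  0.0921]
 [-0.001   0.0921  0.9957]
 [-1.      0.0004 -0.001 ]]
yaw tool z 84.71547484870584 delta to grip in tool mm [ 200.481  -328.1208 -298.2429]
```

```bash
python3 -m creep '[{"jaw":45,"offset":[0,-20.5,-18.6],"twist":[0,0,0]},{"jaw":45,"offset":[0,-20.5,-18.6],"twist":[0,0,0]},{"jaw":45,"offset":[0,-20.5,-18.6],"twist":[0,0,0]},{"jaw":45,"offset":[0,-20.5,-18.6],"twist":[0,0,0]},{"jaw":45,"offset":[0,-20.5,-18.6],"twist":[0,0,0]},{"jaw":45,"offset":[0,-20.5,-18.6],"twist":[0,0,0]},{"jaw":45,"offset":[0,-20.5,-18.6],"twist":[0,0,0]},{"jaw":45,"offset":[0,-20.5,-18.6],"twist":[0,0,0]},{"jaw":45,"offset":[0,-20.5,-18.6],"twist":[0,0,0]},{"jaw":45,"offset":[0,-20.5,-18.6],"twist":[0,0,0]},{"jaw":45,"offset":[0,-20.5,-18.6],"twist":[0,0,0]},{"jaw":45,"offset":[0,-20.5,-18.6],"twist":[0,0,0]},{"jaw":45,"offset":[0,-20.5,-18.6],"twist":[0,0,0]},{"jaw":45,"offset":[0,-20.5,-18.6],"twist":[0,0,0]},{"jaw":45,"offset":[0,-20.5,-18.6],"twist":[0,0,0]},{"jaw":45,"offset":[0,-20.5,-18.6],"twist":[0,0,0]},{"jaw":45,"offset":[0,0,0],"twist":[0,0,0]},{"jaw":45,"offset":[0,0,0],"twist":[0,0,0]}]'
python3 st.py; python3 - <<'E'
from h import *
s=cam('side');cv2.imwrite('pics/side1.png',s['pixels'][:,:,::-1])
E
```

```text
clock: 2.52
tool_pos: [0.5475, 0.1652, 0.2]
eef_rot: [0.521, -0.478, 0.522, 0.478]
force: [0.8, -0.3, -0.4]
finger_gap: 0.529
clock 2.52 pos [0.5475 0.1652 0.2   ] gap 45.19706483168256 F [ 0.758  -0.279  -0.4336]
[[-0.0013 -0.9962  0.087 ]
 [-0.0006  0.087   0.9962]
 [-1.      0.0013 -0.0007]]
yaw tool z 85.00689680668253 delta to grip in tool mm [199.9661   1.6211  -1.2284]
```

View pics/side1.png

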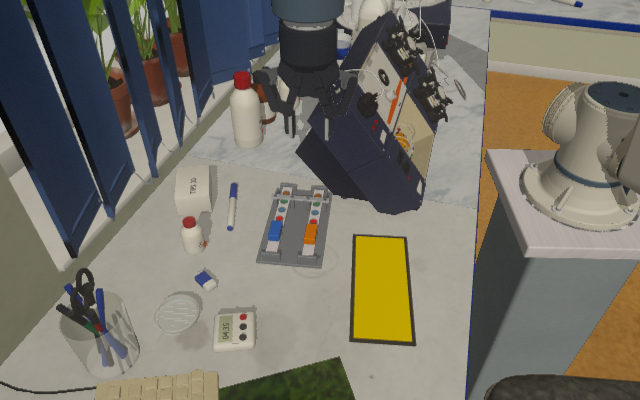

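The gripper hangs over the dock with finger tips at about (290,138) and (335,132); the way down looks free. I'll go to about 70 mm and check there.

```bash
python3 -m creep '[{"jaw":45,"offset":[20,0.8,-0.6],"twist":[0,0,0]},{"jaw":45,"offset":[25,0.8,-0.6],"twist":[0,0,0]},{"jaw":45,"offset":[25,0,0],"twist":[0,0,0]},{"jaw":45,"offset":[25,0,0],"twist":[0,0,0]},{"jaw":45,"offset":[20,0,0],"twist":[0,0,0]},{"jaw":45,"offset":[15,0,0],"twist":[0,0,0]},{"jaw":45,"offset":[0,0,0],"twist":[0,0,0]},{"jaw":45,"offset":[0,0,0],"twist":[0,0,0]}]'
python3 st.py; python3 - <<'E'
from h import *
s=cam('side');print([proj(s,p) for p in([.5455,.164,.07],[.5455,.164,.034])])
cv2.imwrite('pics/side2.png',cv2.resize(s['pixels'][100:280,225:385,::-1],None,fx=3.3,fy=3.3,interpolation=cv2.INTER_CUBIC))
E
```

```text
clock: 3.23
tool_pos: [0.5447, 0.1658, 0.0707]
eef_rot: [0.52, -0.478, 0.521, 0.478]
force: [-0.2, 0.7, -0.5]
finger_gap: 0.525
clock 3.23 pos [0.5447 0.1658 0.0707] gap 44.8576633240019 F [-0.2088  0.6854 -0.5376]
[[-0.001  -0.9963  0.0854]
 [-0.0009  0.0854  0.9963]
 [-1.      0.001  -0.001 ]]
yaw tool z 85.10109550032378 delta to grip in tool mm [70.694  -1.0383 -1.6194]
[(np.float64(310.3631815847502), np.float64(215.6316353090016)), (np.float64(310.4810903943525), np.float64(230.54963222902114))]
```

View pics/side2.png

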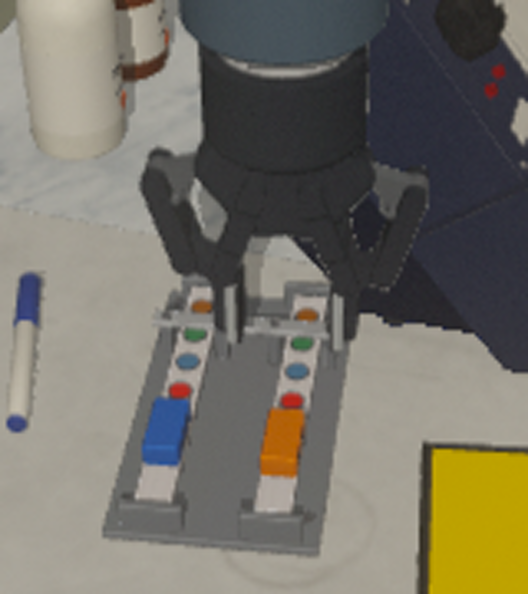

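```bash
python3 - <<'E'
from h import *
np.set_printoptions(precision=4,suppress=True)
s=load('side')
cv2.imwrite('pics/side2b.png',cv2.resize(s['pixels'][170:230,280:345,::-1],None,fx=9,fy=9,interpolation=cv2.INTER_CUBIC))
vv,uu=np.mgrid[170:235,270:350]; z=s['z_map'][vv,uu]
P=np.stack([(uu-s['cx'])/f(s)*z,(vv-s['cy'])/f(s)*z,z],-1)@rot(s['attitude']).T+s['xyz']
m=(np.abs(P[...,1]-.165)<.03)&(P[...,2]>.045)&(z>0)
Q=P[m];U=uu[m];V=vv[m]
for lo in(.5,.545):
    k=(Q[:,0]>lo)&(Q[:,0]<lo+.045); q=Q[k]; i=np.argsort(q[:,2])[:8]; print(q[i],U[k][i],V[k][i]); print(q.min(0),q.max(0))
E
```

```text
[[0.5205 0.1793 0.1084]
 [0.5188 0.1793 0.1085]
 [0.5155 0.1795 0.1088]
 [0.5172 0.1796 0.1088]
 [0.5156 0.1784 0.11  ]
 [0.5205 0.1785 0.11  ]
 [0.5106 0.1745 0.1111]
 [0.514  0.1727 0.1117]] [325 326 328 327 328 325 331 329] [205 205 205 205 204 204 202 201]
[0.5004 0.1582 0.1084] [0.5435 0.1872 0.1855]
[[0.566  0.1666 0.1051]
 [0.565  0.1541 0.1055]
 [0.5722 0.1732 0.1061]
 [0.5659 0.1664 0.1071]
 [0.5688 0.1743 0.1072]
 [0.5705 0.1744 0.1073]
 [0.565  0.1536 0.1073]
 [0.5671 0.1752 0.1081]] [298 299 294 298 296 295 299 297] [201 196 203 200 203 203 195 203]
[0.545  0.1495 0.1051] [0.59   0.1836 0.1821]
```

View pics/side2b.png

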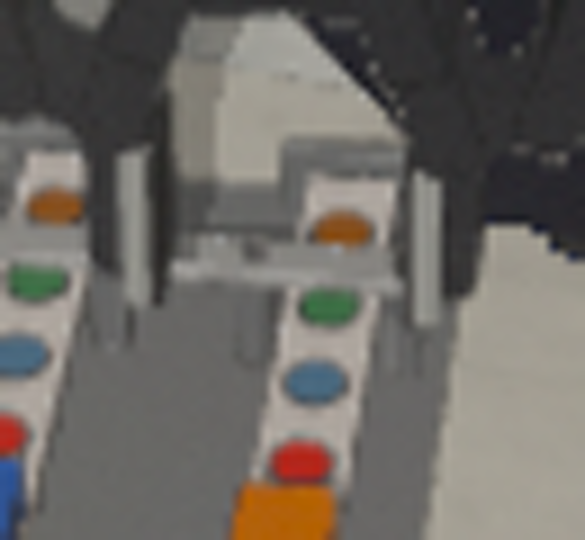

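The pictured tips come out near z = 0.106, while the state says TCP 0.071. That disagreement is far more than the pad swing. I'll look again before going lower.

```bash
python3 st.py; cat > tips.py <<'E'
from h import *
np.set_printoptions(precision=4,suppress=True)
s=cam('side'); st=r.read_state(); t=st['tool_pos']; print('clock',st['clock'],'tcp',t, 'proj',proj(s,t))
z=s['z_map']; vv,uu=np.mgrid[0:400,0:640]
P=np.stack([(uu-s['cx'])/f(s)*z,(vv-s['cy'])/f(s)*z,z],-1)@rot(s['attitude']).T+s['xyz']
m=(np.abs(P[...,1]-t[1])<.03)&(np.abs(P[...,0]-t[0])<.045)&(P[...,2]>.045)&(z>0)
print('min z of fingers',np.sort(P[m][:,2])[[5,20]])
k=P[m]; k=k[k[:,2]<k[:,2].min()+.02]; print('mean of lowest 20mm',k.mean(0), 'x range',k[:,0].min(),k[:,0].max(),'y',k[:,1].min(),k[:,1].max())
E
python3 tips.py; python3 st.py; python3 - <<'E'
from h import *
s=load('side'); cv2.imwrite('pics/side3.png',cv2.resize(s['pixels'][100:280,225:385,::-1],None,fx=3.3,fy=3.3,interpolation=cv2.INTER_CUBIC))
E
```

```text
clock 3.28 pos [0.5456 0.166  0.0718] gap 45.14950588112409 F [0.1301 0.5756 0.613 ]
[[ 0.0012 -0.9963  0.0857]
 [ 0.0001  0.0857  0.9963]
 [-1.     -0.0011  0.0002]]
yaw tool z 85.08247754596333 delta to grip in tool mm [71.7873  0.0335 -2.0377]
clock 3.3333 tcp [0.5461 0.1661 0.0723] proj (np.float64(309.9909311905131), np.float64(215.46273961222423))
min z of fingers [0.1083 0.1109]
mean of lowest 20mm [0.546  0.1739 0.1164] x range 0.5076318768791551 0.580475734173411 y 0.15633825482766006 0.18173498273097666
clock 3.33 pos [0.5461 0.1661 0.0723] gap 44.64010898449747 F [ 0.4864  0.2061 -0.0347]
[[ 0.0022 -0.9963  0.0861]
 [ 0.0008  0.0861  0.9963]
 [-1.     -0.0022  0.001 ]]
yaw tool z 85.0591238417235 delta to grip in tool mm [72.3137  0.5212 -2.2329]
```

View pics/side3.png

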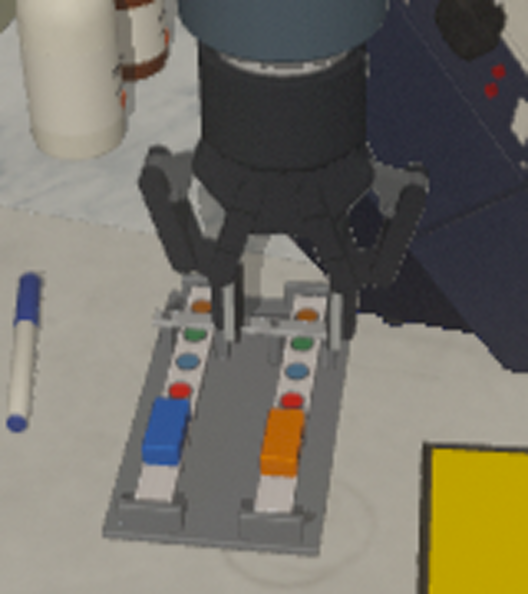

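```bash
python3 - <<'E'
from h import *
np.set_printoptions(precision=4,suppress=True)
s=load('side')
for X,Y in((270,235),(270,200),(225,240),(330,250),(345,240),(230,300),(338,310),(180,250),(285,100)): print((X,Y),p3(s,225+X/3.3,100+Y/3.3))
s['x']=0
for z in(.07,.1,.105,.2): print(z,proj(s,[.546,.166,z]))
t=cam('top'); cv2.imwrite('pics/top3.png',t['pixels'][:,:,::-1])
for z in(.07,.1): print(proj(t,[.546,.166,z]))
E
```

```text
(270, 235) [ 0.5618 -0.0567 -0.0007]
(270, 200) [0.5498 0.1763 0.1957]
(225, 240) [0.571  0.1817 0.1759]
(330, 250) [0.5214 0.1855 0.1741]
(345, 240) [0.5142 0.1607 0.1613]
(230, 300) [0.5701 0.1757 0.1344]
(338, 310) [0.5169 0.1813 0.134 ]
(180, 250) [0.5935 0.174  0.1634]
(285, 100) [0.5414 0.2049 0.2681]
0.07 (np.float64(310.0311369923684), np.float64(216.40544489387275))
0.1 (np.float64(309.9190955839874), np.float64(203.291237995632))
0.105 (np.float64(309.8998792897355), np.float64(201.0420119078938))
0.2 (np.float64(309.501854532017), np.float64(154.45406644403727))
(np.float64(306.7663300755306), np.float64(200.54787563971308))
(np.float64(306.56181425475495), np.float64(197.07633282137974))
```

View pics/top3.png

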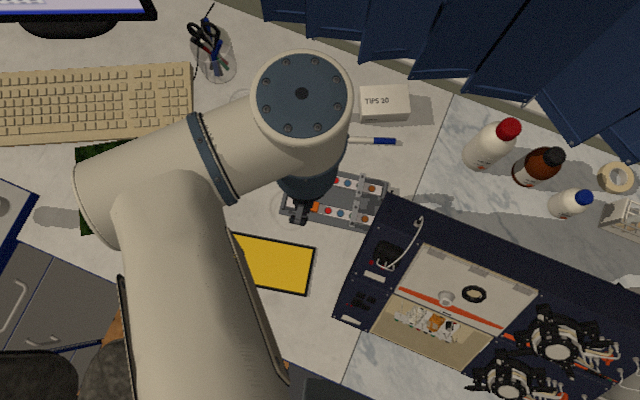

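The whole gripper appears about 30 mm higher than the state's TCP (tips at row 204 rather than 216), while x and y agree. I'll descend in small steps, checking force and pictures: 35 mm first, which is clear under either reading.

```bash
python3 -m creep '[{"jaw":45,"offset":[10,0.3,-0.8],"twist":[0,0,0]},{"jaw":45,"offset":[10,0,-0.8],"twist":[0,0,0]},{"jaw":45,"offset":[10,0,0],"twist":[0,0,0]},{"jaw":45,"offset":[6,0,0],"twist":[0,0,0]},{"jaw":45,"offset":[0,0,0],"twist":[0,0,0]},{"jaw":45,"offset":[0,0,0],"twist":[0,0,0]}]'
python3 tips.py; python3 - <<'E'
from h import *
s=load('side'); cv2.imwrite('pics/side4.png',cv2.resize(s['pixels'][150:260,260:365,::-1],None,fx=5,fy=5,interpolation=cv2.INTER_CUBIC))
E
```

```text
clock: 3.88
tool_pos: [0.5446, 0.1634, 0.0341]
eef_rot: [0.521, -0.477, 0.522, 0.478]
force: [0.1, 0.2, 0.8]
finger_gap: 0.529
clock 3.9333 tcp [0.5451 0.1637 0.0347] proj (np.float64(310.71825376503233), np.float64(230.1332694053011))
min z of fingers [0.0706 0.0743]
mean of lowest 20mm [0.5435 0.1718 0.0804] x range 0.5067109899287618 0.5786693545511302 y 0.15515969468951019 0.1778590805749536
```

View pics/side4.png

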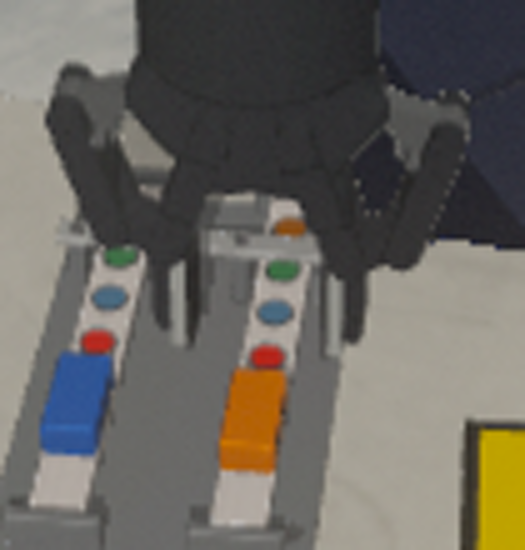

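```bash
python3 -m creep '[{"jaw":45,"offset":[7,0,0],"twist":[0,0,0]},{"jaw":45,"offset":[7,0,0],"twist":[0,0,0]},{"jaw":45,"offset":[6,0,0],"twist":[0,0,0]},{"jaw":45,"offset":[4,0,0],"twist":[0,0,0]},{"jaw":45,"offset":[0,0,0],"twist":[0,0,0]},{"jaw":45,"offset":[0,0,0],"twist":[0,0,0]}]'
python3 - <<'E'
from h import *
np.set_printoptions(precision=4,suppress=True)
s=cam('side'); t=r.read_state(); print(t['tool_pos'],t['force'])
cv2.imwrite('pics/side5.png',cv2.resize(s['pixels'][170:270,260:360,::-1],None,fx=6,fy=6,interpolation=cv2.INTER_CUBIC))
for v in range(200,250,2): print(v,[p3(s,u,v) .round(3).tolist() for u in(296,298,326,328)])
E
```

```text
clock: 4.43
tool_pos: [0.5448, 0.1636, 0.0104]
eef_rot: [0.521, -0.478, 0.522, 0.478]
force: [0.9, -0.3, 0.3]
finger_gap: 0.526
[0.5451 0.1638 0.0108] [0.4129 0.1717 0.7518]
200 [[0.568, 0.178, 0.117], [0.565, 0.18, 0.119], [0.519, 0.184, 0.123], [0.516, 0.174, 0.115]]
202 [[0.568, 0.18, 0.114], [0.565, 0.179, 0.114], [0.519, 0.185, 0.12], [0.516, 0.178, 0.114]]
204 [[0.569, 0.178, 0.108], [0.565, 0.177, 0.108], [0.519, 0.183, 0.114], [0.516, 0.181, 0.112]]
206 [[0.569, 0.174, 0.1], [0.566, 0.175, 0.101], [0.519, 0.183, 0.109], [0.516, 0.182, 0.109]]
208 [[0.569, 0.174, 0.096], [0.567, 0.156, 0.08], [0.519, 0.179, 0.101], [0.515, 0.179, 0.102]]
210 [[0.569, 0.174, 0.091], [0.567, 0.161, 0.08], [0.519, 0.178, 0.096], [0.515, 0.18, 0.098]]
212 [[0.569, 0.174, 0.087], [0.566, 0.169, 0.082], [0.519, 0.178, 0.092], [0.515, 0.177, 0.091]]
214 [[0.57, 0.173, 0.081], [0.566, 0.17, 0.079], [0.519, 0.178, 0.087], [0.515, 0.18, 0.089]]
216 [[0.57, 0.172, 0.076], [0.567, 0.17, 0.074], [0.518, 0.176, 0.081], [0.515, 0.179, 0.084]]
218 [[0.57, 0.173, 0.072], [0.567, 0.171, 0.07], [0.518, 0.176, 0.
[... 763 characters left out ...]
.004], [0.514, 0.138, 0.001]]
236 [[0.573, 0.152, 0.008], [0.569, 0.15, 0.005], [0.518, 0.144, 0.002], [0.514, 0.143, 0.001]]
238 [[0.572, 0.158, 0.008], [0.569, 0.155, 0.005], [0.517, 0.148, 0.0], [0.514, 0.146, -0.002]]
240 [[0.572, 0.162, 0.007], [0.569, 0.16, 0.006], [0.517, 0.156, 0.002], [0.514, 0.154, 0.001]]
242 [[0.572, 0.167, 0.007], [0.568, 0.167, 0.008], [0.517, 0.157, -0.001], [0.514, 0.16, 0.002]]
244 [[0.572, 0.171, 0.006], [0.568, 0.171, 0.006], [0.517, 0.163, -0.001], [0.514, 0.165, 0.001]]
246 [[0.571, 0.176, 0.006], [0.568, 0.176, 0.007], [0.517, 0.169, 0.001], [0.514, 0.17, 0.002]]
248 [[0.571, 0.18, 0.005], [0.567, 0.181, 0.007], [0.517, 0.174, 0.0], [0.514, 0.174, 0.0]]
```

View pics/side5.png

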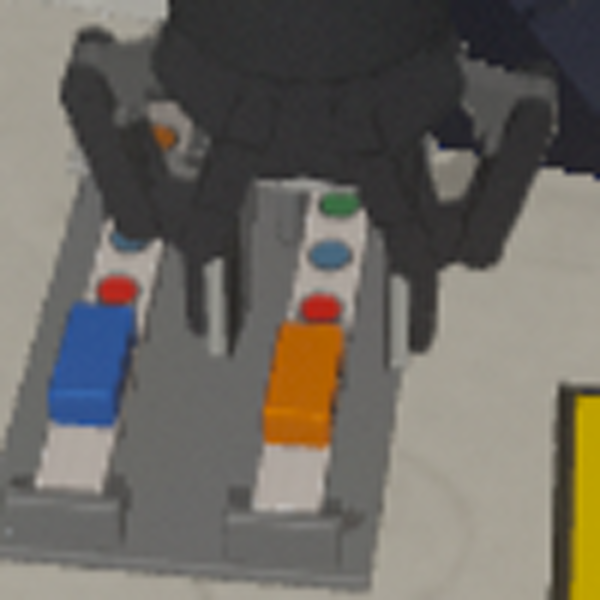

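Tips are at z ≈ 0.048 with the state's TCP at 0.0108, no contact and the gap clear on both sides. The camera, whose dock heights match the given ones, is what I trust here. I'll descend 20 mm more and look.

```bash
python3 -m creep '[{"jaw":45,"offset":[6,0,0],"twist":[0,0,0]},{"jaw":45,"offset":[6,0,0],"twist":[0,0,0]},{"jaw":45,"offset":[5,0,0],"twist":[0,0,0]},{"jaw":45,"offset":[3,0,0],"twist":[0,0,0]},{"jaw":45,"offset":[0,0,0],"twist":[0,0,0]},{"jaw":45,"offset":[0,0,0],"twist":[0,0,0]}]'
python3 - <<'E'
from h import *
np.set_printoptions(precision=4,suppress=True)
s=cam('side'); t=r.read_state(); print(t['tool_pos'],t['force'])
cv2.imwrite('pics/side6.png',cv2.resize(s['pixels'][170:270,260:360,::-1],None,fx=6,fy=6,interpolation=cv2.INTER_CUBIC))
for v in range(226,244,1): print(v,[p3(s,u,v) .round(3).tolist() for u in(296,298,326,328)])
E
```

```text
clock: 4.98
tool_pos: [0.5448, 0.1636, -0.0095]
eef_rot: [0.521, -0.478, 0.522, 0.478]
force: [0.1, -0.2, 0.1]
finger_gap: 0.523
[ 0.5451  0.1638 -0.0092] [ 0.0159 -0.1523  0.9032]
226 [[0.57, 0.174, 0.054], [0.567, 0.171, 0.052], [0.518, 0.176, 0.057], [0.515, 0.174, 0.056]]
227 [[0.57, 0.175, 0.052], [0.567, 0.172, 0.05], [0.518, 0.176, 0.055], [0.515, 0.175, 0.054]]
228 [[0.571, 0.171, 0.047], [0.567, 0.173, 0.048], [0.518, 0.178, 0.055], [0.514, 0.174, 0.051]]
229 [[0.57, 0.174, 0.046], [0.567, 0.173, 0.046], [0.518, 0.179, 0.053], [0.514, 0.173, 0.047]]
230 [[0.571, 0.171, 0.042], [0.567, 0.173, 0.043], [0.518, 0.179, 0.05], [0.514, 0.172, 0.044]]
231 [[0.571, 0.173, 0.041], [0.567, 0.172, 0.04], [0.518, 0.175, 0.045], [0.514, 0.172, 0.042]]
232 [[0.571, 0.174, 0.04], [0.567, 0.172, 0.038], [0.518, 0.176, 0.043], [0.514, 0.175, 0.042]]
233 [[0.571, 0.173, 0.036], [0.567, 0.172, 0.035], [0.518, 0.179, 0.044], [0.514, 0.173, 0.038]]
234 [[0.571, 0.173, 0.033], [0.567, 0.174, 0.035], [0.518, 0.178, 0.04], [0.514, 0.173, 0.035]]
235 [[0.571, 0.172, 0.03], [0.567, 0.173, 0.031], [0.518, 0.179, 0.039], [0.514, 0.173, 0.032]]
236 [[0.571, 0.174, 0.029], [0.568, 0.17, 0.026], [0.518, 0.177, 0.034], [0.514, 0.174, 0.031]]
237 [[0.573, 0.151, 0.004], [0.569, 0.154, 0.007], [0.518, 0.178, 0.033], [0.514, 0.144, -0.001]]
238 [[0.573, 0.154, 0.004], [0.569, 0.157, 0.008], [0.518, 0.178, 0.03], [0.514, 0.148, 0.0]]
239 [[0.572, 0.158, 0.006], [0.569, 0.156, 0.004], [0.518, 0.175, 0.025], [0.514, 0.15, -0.0]]
240 [[0.572, 0.161, 0.006], [0.569, 0.16, 0.005], [0.517, 0.155, 0.002], [0.514, 0.155, 0.002]]
241 [[0.572, 0.163, 0.006], [0.568, 0.163, 0.006], [0.517, 0.155, -0.0], [0.514, 0.157, 0.001]]
242 [[0.572, 0.164, 0.005], [0.568, 0.167, 0.007], [0.517, 0.158, -0.0], [0.514, 0.158, -0.0]]
243 [[0.572, 0.169, 0.007], [0.568, 0.169, 0.007], [0.517, 0.161, 0.0], [0.514, 0.162, 0.002]]
```

View pics/side6.png

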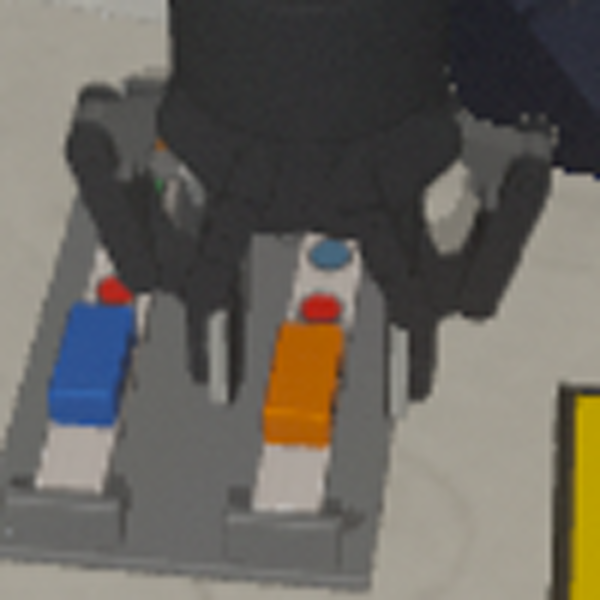

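```bash
python3 -m creep '[{"jaw":45,"offset":[4,-0.5,0],"twist":[0,0,0]},{"jaw":45,"offset":[4,-0.5,0],"twist":[0,0,0]},{"jaw":45,"offset":[3,0,0],"twist":[0,0,0]},{"jaw":45,"offset":[0,0,0],"twist":[0,0,0]},{"jaw":45,"offset":[0,0,0],"twist":[0,0,0]}]'
python3 - <<'E'
from h import *
np.set_printoptions(precision=4,suppress=True)
s=cam('side'); t=r.read_state(); print(t['tool_pos'],t['force'])
cv2.imwrite('pics/side7.png',cv2.resize(s['pixels'][170:270,260:360,::-1],None,fx=6,fy=6,interpolation=cv2.INTER_CUBIC))
for v in range(234,248,1): print(v,[p3(s,u,v) .round(3).tolist() for u in(296,298,326,328)])
E
```

```text
clock: 5.45
tool_pos: [0.5458, 0.1635, -0.0205]
eef_rot: [0.521, -0.477, 0.522, 0.478]
force: [-0.3, -0.5, 0.2]
finger_gap: 0.526
[ 0.5459  0.1636 -0.0203] [-0.5017  0.1196 -0.0564]
234 [[0.571, 0.174, 0.035], [0.567, 0.171, 0.031], [0.518, 0.178, 0.04], [0.514, 0.174, 0.036]]
235 [[0.571, 0.173, 0.031], [0.568, 0.17, 0.028], [0.518, 0.179, 0.038], [0.514, 0.172, 0.031]]
236 [[0.571, 0.173, 0.029], [0.568, 0.171, 0.026], [0.518, 0.176, 0.033], [0.514, 0.173, 0.03]]
237 [[0.571, 0.172, 0.025], [0.568, 0.171, 0.024], [0.518, 0.176, 0.031], [0.514, 0.174, 0.028]]
238 [[0.571, 0.173, 0.024], [0.567, 0.173, 0.024], [0.518, 0.176, 0.028], [0.514, 0.173, 0.025]]
239 [[0.571, 0.173, 0.021], [0.568, 0.171, 0.019], [0.518, 0.178, 0.027], [0.514, 0.174, 0.023]]
240 [[0.571, 0.173, 0.019], [0.568, 0.174, 0.019], [0.518, 0.178, 0.025], [0.514, 0.173, 0.02]]
241 [[0.572, 0.164, 0.007], [0.568, 0.171, 0.014], [0.517, 0.176, 0.02], [0.514, 0.157, 0.002]]
242 [[0.572, 0.168, 0.008], [0.568, 0.166, 0.006], [0.517, 0.177, 0.019], [0.514, 0.158, -0.001]]
243 [[0.572, 0.169, 0.006], [0.568, 0.169, 0.007], [0.517, 0.176, 0.015], [0.514, 0.16, -0.001]]
244 [[0.572, 0.171, 0.007], [0.568, 0.17, 0.006], [0.517, 0.163, -0.0], [0.514, 0.165, 0.001]]
245 [[0.571, 0.174, 0.007], [0.568, 0.173, 0.006], [0.517, 0.167, 0.001], [0.514, 0.167, 0.001]]
246 [[0.571, 0.176, 0.006], [0.568, 0.175, 0.005], [0.517, 0.168, -0.001], [0.514, 0.169, 0.0]]
247 [[0.571, 0.179, 0.006], [0.568, 0.179, 0.007], [0.517, 0.171, 0.0], [0.514, 0.173, 0.002]]
```

View pics/side7.png

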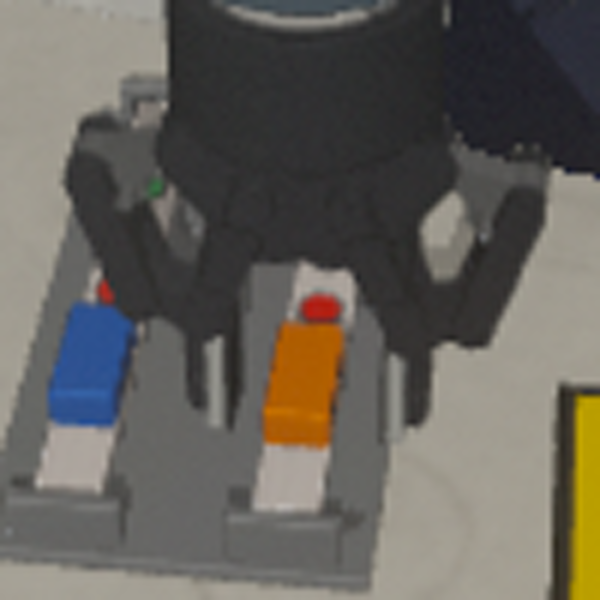

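The tips stand at z ≈ 0.016 on both sides of the orange block, image (296,241) and (326,243). Closing now.

```bash
python3 -m creep '[{"jaw":30,"offset":[0,0,0],"twist":[0,0,0]},{"jaw":20,"offset":[0,0,0],"twist":[0,0,0]},{"jaw":10,"offset":[0,0,0],"twist":[0,0,0]},{"jaw":5,"offset":[0,0,0],"twist":[0,0,0]},{"jaw":5,"offset":[0,0,0],"twist":[0,0,0]},{"jaw":5,"offset":[0,0,0],"twist":[0,0,0]},{"jaw":5,"offset":[0,0,0],"twist":[0,0,0]}]'
python3 - <<'E'
from h import *
np.set_printoptions(precision=4,suppress=True)
s=cam('side'); t=r.read_state(); print(t['tool_pos'],t['force'],t['finger_gap']*85.4)
cv2.imwrite('pics/side8.png',cv2.resize(s['pixels'][170:270,260:360,::-1],None,fx=6,fy=6,interpolation=cv2.INTER_CUBIC))
E
```

```text
clock: 6.08
tool_pos: [0.5463, 0.1639, -0.0198]
eef_rot: [0.522, -0.478, 0.521, 0.477]
force: [-0.6, 0.9, 4.8]
finger_gap: 0.222
[ 0.5463  0.1639 -0.0198] [-1.05    1.1881  4.2799] 18.904331572260503
```

View pics/side8.png

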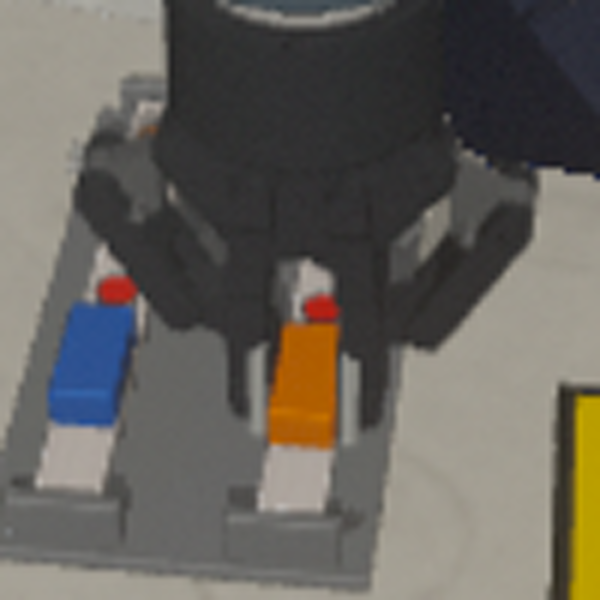

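Grip taken (18.9 mm, block between the pads). Now I'll tilt about the tail in small rows, about 0.11 rad in all.

```bash
python3 -m creep '[{"jaw":5,"offset":[-3,0,0.5],"twist":[0,-0.022,0]},{"jaw":5,"offset":[-3,0,0.5],"twist":[0,-0.022,0]},{"jaw":5,"offset":[-3,0,0.5],"twist":[0,-0.022,0]},{"jaw":5,"offset":[-3,0,0.5],"twist":[0,-0.022,0]},{"jaw":5,"offset":[-3,0,0.5],"twist":[0,-0.022,0]},{"jaw":5,"offset":[0,0,0],"twist":[0,0,0]},{"jaw":5,"offset":[0,0,0],"twist":[0,0,0]},{"jaw":5,"offset":[0,0,0],"twist":[0,0,0]}]'
python3 - <<'E'
from h import *
np.set_printoptions(precision=4,suppress=True)
t=r.read_state(); s=cam('side'); print(t['tool_pos'],t['force'],t['finger_gap']*85.4); print(rot(t['eef_rot']))
cv2.imwrite('pics/side9.png',cv2.resize(s['pixels'][170:270,260:360,::-1],None,fx=6,fy=6,interpolation=cv2.INTER_CUBIC))
E
```

```text
clock: 6.8
tool_pos: [0.5458, 0.1651, -0.0056]
eef_rot: [0.549, -0.451, 0.493, 0.503]
force: [0.4, 0.3, -0.0]
finger_gap: 0.223
[ 0.5458  0.1651 -0.0056] [ 0.4383  0.2898 -0.0464] 19.08390260930624
[[ 0.0088 -0.9961  0.0874]
 [ 0.1081  0.0878  0.9903]
 [-0.9941  0.0007  0.1084]]
```

View pics/side9.png

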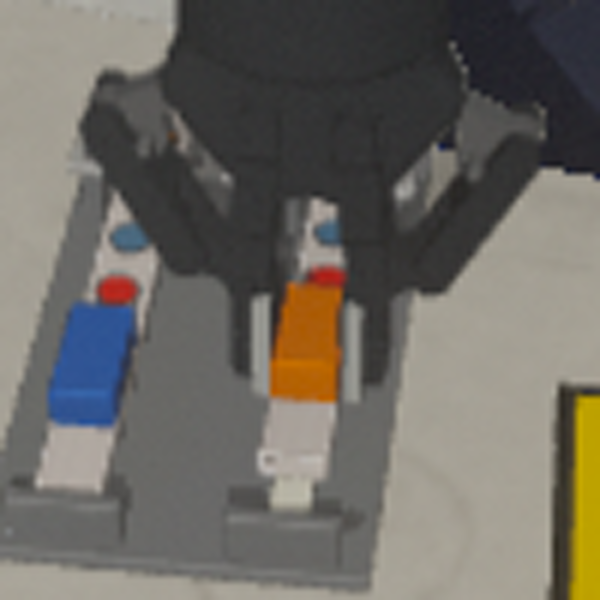

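The front end has risen, with its lower edge near image (308,249) above the lip. I'll measure the front height and slope.

```bash
python3 - <<'E'
from h import *
np.set_printoptions(precision=4,suppress=True)
s=load('side')
def med(u,v):
    return np.median([p3(s,u+a,v+b) for a in(-1,0,1) for b in(0,)],0)
for v in range(214,254): print(v,med(309,v) if v>236 else med(311,v))
E
```

```text
214 [0.5463 0.1151 0.0296]
215 [0.5462 0.1205 0.0319]
216 [0.5461 0.1211 0.03  ]
217 [0.5452 0.1434 0.0479]
218 [0.5451 0.1444 0.0463]
219 [0.5451 0.1482 0.0475]
220 [0.545  0.1506 0.0472]
221 [0.5449 0.1532 0.0471]
222 [0.5448 0.1566 0.048 ]
223 [0.5446 0.1599 0.0487]
224 [0.5447 0.1617 0.0478]
225 [0.5445 0.165  0.0486]
226 [0.5443 0.1685 0.0494]
227 [0.5442 0.1711 0.0496]
228 [0.5441 0.1733 0.0494]
229 [0.5441 0.1744 0.0479]
230 [0.544  0.1788 0.0497]
231 [0.5439 0.1796 0.0481]
232 [0.544  0.1796 0.0457]
233 [0.544  0.18   0.0436]
234 [0.5439 0.1811 0.0423]
235 [0.544  0.1812 0.0399]
236 [0.5439 0.1807 0.0369]
237 [0.5473 0.1839 0.0376]
238 [0.5472 0.1869 0.038 ]
239 [0.5471 0.1894 0.0382]
240 [0.547  0.1919 0.0384]
241 [0.5469 0.1938 0.0377]
242 [0.5469 0.1957 0.0372]
243 [0.5467 0.1993 0.0385]
244 [0.5466 0.2023 0.039 ]
245 [0.5465 0.2044 0.0388]
246 [0.5465 0.2056 0.0375]
247 [0.5464 0.2076 0.0372]
248 [0.5465 0.2071 0.0343]
249 [0.5473 0.1886 0.0122]
250 [0.5472 0.191  0.0122]
251 [0.5471 0.1935 0.0123]
252 [0.547  0.197  0.0134]
253 [0.5469 0.1979 0.0119]
```

Front lower edge at z ≈ 0.031 (block top 0.048 at centre, as a 0.108 tilt about the tail gives), with no side force. I'll draw out the first stretch.

```bash
python3 -m creep '[{"jaw":5,"offset":[0.75,0,7],"twist":[0,0,0]},{"jaw":5,"offset":[0.75,0,7],"twist":[0,0,0]},{"jaw":5,"offset":[0.75,0,7],"twist":[0,0,0]},{"jaw":5,"offset":[0.35,0,7],"twist":[0,0,0]},{"jaw":5,"offset":[0,0,0],"twist":[0,0,0]},{"jaw":5,"offset":[0,0,0],"twist":[0,0,0]}]'
python3 - <<'E'
from h import *
np.set_printoptions(precision=4,suppress=True)
t=r.read_state(); s=cam('side'); print(t['tool_pos'],t['force'],t['finger_gap']*85.4)
cv2.imwrite('pics/side10.png',cv2.resize(s['pixels'][170:280,250:360,::-1],None,fx=5.4,fy=5.4,interpolation=cv2.INTER_CUBIC))
E
```

```text
clock: 7.35
tool_pos: [0.5484, 0.1944, -0.0049]
eef_rot: [0.549, -0.451, 0.492, 0.503]
force: [0.3, 0.3, -0.8]
finger_gap: 0.22
[ 0.5484  0.1944 -0.0049] [ 0.3018  0.2924 -0.7773] 18.808930959391297
```

View pics/side10.png

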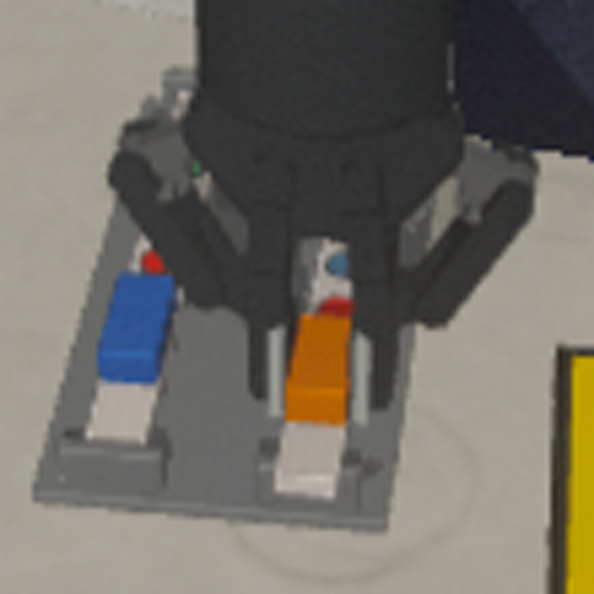

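The slider's front is over the lip at about (306,261), moving freely with no force. Drawing on by 36 mm or so.

```bash
python3 -m creep '[{"jaw":5,"offset":[0.35,0,7],"twist":[0,0,0]},{"jaw":5,"offset":[0.35,0,7],"twist":[0,0,0]},{"jaw":5,"offset":[0.35,0,7],"twist":[0,0,0]},{"jaw":5,"offset":[0.35,0,7],"twist":[0,0,0]},{"jaw":5,"offset":[0.35,0,7],"twist":[0,0,0]},{"jaw":5,"offset":[0,0,5],"twist":[0,0,0]},{"jaw":5,"offset":[0,0,0],"twist":[0,0,0]},{"jaw":5,"offset":[0,0,0],"twist":[0,0,0]}]'
python3 - <<'E'
from h import *
np.set_printoptions(precision=4,suppress=True)
t=r.read_state(); s=cam('side'); print(t['tool_pos'],t['force'],t['finger_gap']*85.4)
d=cam('top'); cv2.imwrite('pics/top11.png',cv2.resize(d['pixels'][150:270,240:420,::-1],None,fx=4.4,fy=4.4,interpolation=cv2.INTER_CUBIC))
cv2.imwrite('pics/side11.png',cv2.resize(s['pixels'][170:280,250:360,::-1],None,fx=5.4,fy=5.4,interpolation=cv2.INTER_CUBIC))
E
```

```text
clock: 8.07
tool_pos: [0.552, 0.2336, -0.0021]
eef_rot: [0.549, -0.451, 0.492, 0.503]
force: [-0.1, -0.9, -1.8]
finger_gap: 0.219
[ 0.552   0.2336 -0.0021] [-0.0757 -0.883  -1.7547] 18.699904718177777
```

View pics/side11.png

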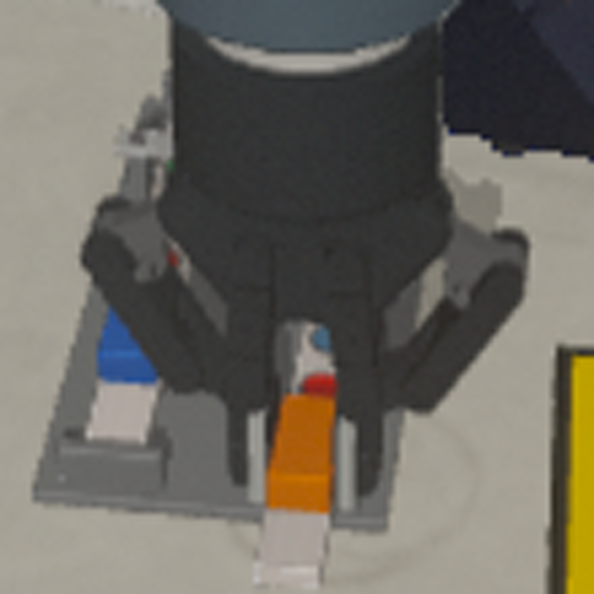

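View pics/top11.png

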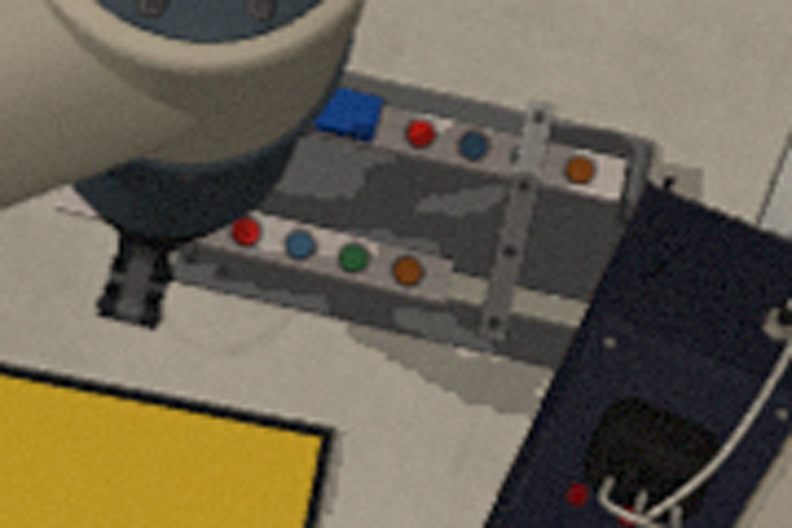

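The tail (top view, about (342,212)) is well clear of the strap: drawn about 68 mm. Next I'll lift 40 mm and level it.

```bash
python3 -m creep '[{"jaw":5,"offset":[-6,0,0.6],"twist":[0,0,0]},{"jaw":5,"offset":[-8,0,0.9],"twist":[0,0,0]},{"jaw":5,"offset":[-8,0,0.9],"twist":[0,0,0]},{"jaw":5,"offset":[-8,0,0.9],"twist":[0,0,0]},{"jaw":5,"offset":[-8,0,0.9],"twist":[0,0,0]},{"jaw":5,"offset":[-4,0,0.4],"twist":[0,0,0]},{"jaw":5,"offset":[0,0,0],"twist":[0,0.018,0]},{"jaw":5,"offset":[0,0,0],"twist":[0,0.018,0]},{"jaw":5,"offset":[0,0,0],"twist":[0,0.018,0]},{"jaw":5,"offset":[0,0,0],"twist":[0,0.018,0]},{"jaw":5,"offset":[0,0,0],"twist":[0,0.018,0]},{"jaw":5,"offset":[0,0,0],"twist":[0,0.018,0]},{"jaw":5,"offset":[0,0,0],"twist":[0,0,0]},{"jaw":5,"offset":[0,0,0],"twist":[0,0,0]}]'
python3 st.py
```

```text
clock: 9.33
tool_pos: [0.5519, 0.2336, 0.0399]
eef_rot: [0.522, -0.477, 0.521, 0.478]
force: [-0.5, 0.6, -1.2]
finger_gap: 0.221
clock 9.33 pos [0.5519 0.2336 0.0399] gap 18.865912958322376 F [-0.4743  0.5925 -1.1515]
[[-0.0003 -0.9962  0.0871]
 [ 0.0015  0.0871  0.9962]
 [-1.      0.0005  0.0015]]
yaw tool z 85.00033703413297 delta to grip in tool mm [ 39.7738   0.2717 -69.9601]
```

```bash
python3 -m creep '[{"jaw":5,"offset":[0,6,2.5],"twist":[0,0,0]},{"jaw":5,"offset":[0,10.7,4.5],"twist":[0,0,0]},{"jaw":5,"offset":[0,10.7,4.5],"twist":[0,0,0]},{"jaw":5,"offset":[0,10.7,4.5],"twist":[0,0,0]},{"jaw":5,"offset":[0,10.7,4.5],"twist":[0,0,0]},{"jaw":5,"offset":[0,10.7,4.5],"twist":[0,0,0]},{"jaw":5,"offset":[0,10.7,4.5],"twist":[0,0,0]},{"jaw":5,"offset":[0,10.7,4.5],"twist":[0,0,0]},{"jaw":5,"offset":[0,10.7,4.5],"twist":[0,0,0]},{"jaw":5,"offset":[0,10.7,4.5],"twist":[0,0,0]},{"jaw":5,"offset":[0,10.7,4.5],"twist":[0,0,0]},{"jaw":5,"offset":[0,10.7,4.5],"twist":[0,0,0]},{"jaw":5,"offset":[0,4.7,2],"twist":[0,0,0]},{"jaw":5,"offset":[0,0,0],"twist":[0,0,0]},{"jaw":5,"offset":[0,0,0],"twist":[0,0,0]}]'
python3 st.py; python3 - <<'E'
from h import *
s=cam('side'); cv2.imwrite('pics/side12.png',cv2.resize(s['pixels'][190:360,270:450,::-1],None,fx=4.2,fy=3.5,interpolation=cv2.INTER_CUBIC)[:,:])
cv2.imwrite('pics/side12.png',cv2.resize(s['pixels'][190:360,270:450,::-1],None,fx=3.5,fy=3.5,interpolation=cv2.INTER_CUBIC))
d=cam('top'); cv2.imwrite('pics/top12.png',cv2.resize(d['pixels'][180:310,180:380,::-1],None,fx=4,fy=4,interpolation=cv2.INTER_CUBIC))
E
```

```text
clock: 10.58
tool_pos: [0.4288, 0.2986, 0.0405]
eef_rot: [0.522, -0.477, 0.521, 0.478]
force: [0.3, -0.3, -1.5]
finger_gap: 0.222
clock 10.58 pos [0.4288 0.2986 0.0405] gap 18.963726226176693 F [ 0.3186 -0.3124 -1.4986]
[[ 0.0004 -0.9962  0.0871]
 [ 0.002   0.0871  0.9962]
 [-1.     -0.0003  0.002 ]]
yaw tool z 85.00300980871732 delta to grip in tool mm [  40.2577 -127.9228 -123.9797]
```

View pics/side12.png

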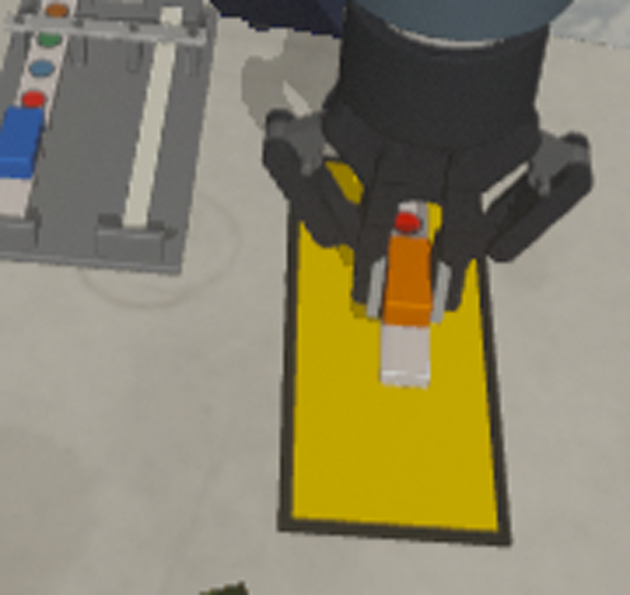

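View pics/top12.png

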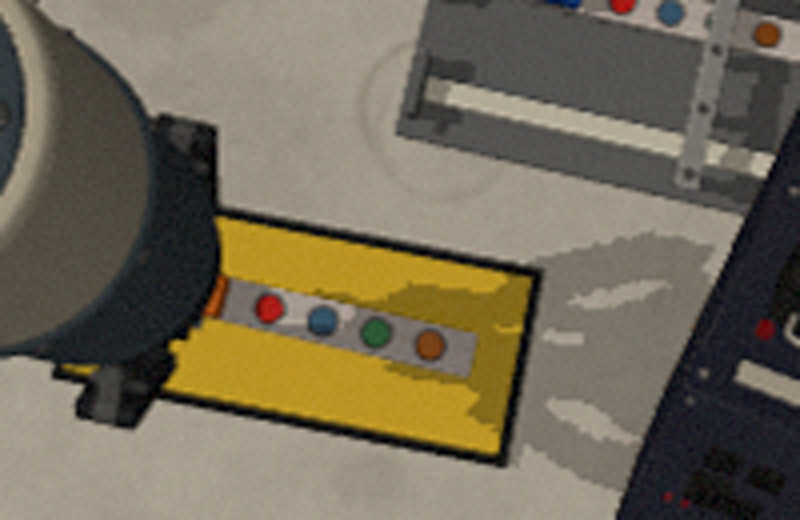

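The slider hangs level over the mat: tail at top (298,270), front at side (386,299). I'll measure height, tilt and the end positions.

```bash
python3 - <<'E'
from h import *
np.set_printoptions(precision=4,suppress=True)
s=load('side');d=load('top')
def med(D,u,v,k=1): return np.median([p3(D,u+a,v+b) for a in range(-k,k+1) for b in range(-k,k+1)],0)
print('block top',med(s,270+408/3.5,190+265/3.5,2),'block face low',med(s,270+408/3.5,190+312/3.5,1)); print('bar front',med(s,270+406/3.5,190+350/3.5,2), 'front edge', p3(s,386,298),p3(s,386,299),p3(s,386,300))
print('bar tail',med(d,180+455/4,180+352/4,2),med(d,180+405/4,180+340/4,1),med(d,180+245/4,180+300/4,2))
print('tail edge',p3(d,180+470/4,180+355/4))
e=med(s,270+406/3.5,190+350/3.5,2)-med(d,180+455/4,180+352/4,2); print('slope',e[2]/np.hypot(e[0],e[1]))
E
```

```text
block top [0.4272 0.2986 0.0953] block face low [0.4285 0.3194 0.0898]
bar front [0.4296 0.3328 0.081 ] front edge [0.4298 0.3424 0.0754] [0.4301 0.3449 0.0763] [0.4189 0.293  0.0068]
bar tail [0.4168 0.171  0.0804] [0.4188 0.194  0.0811] [0.4266 0.2693 0.0814]
tail edge [0.4166 0.1642 0.0767]
slope 0.0037367146692129016
```

Level (slope 0.004), underside at about 0.073, and both ends within the mat outline. That leaves about 68 mm down to the mat top. First 62.

```bash
python3 -m creep '[{"jaw":5,"offset":[6,0,0],"twist":[0,0,0]},{"jaw":5,"offset":[10,0,0],"twist":[0,0,0]},{"jaw":5,"offset":[10,0,0],"twist":[0,0,0]},{"jaw":5,"offset":[10,0,0],"twist":[0,0,0]},{"jaw":5,"offset":[10,0,0],"twist":[0,0,0]},{"jaw":5,"offset":[8,0,0],"twist":[0,0,0]},{"jaw":5,"offset":[5,0,0],"twist":[0,0,0]},{"jaw":5,"offset":[3,0,0],"twist":[0,0,0]},{"jaw":5,"offset":[0,0,0],"twist":[0,0,0]},{"jaw":5,"offset":[0,0,0],"twist":[0,0,0]}]'
python3 - <<'E'
from h import *
np.set_printoptions(precision=4,suppress=True)
s=cam('side');d=cam('top'); print(r.read_state()['tool_pos'])
cv2.imwrite('pics/side13.png',cv2.resize(s['pixels'][230:330,330:450,::-1],None,fx=6,fy=6,interpolation=cv2.INTER_CUBIC))
def med(D,u,v,k=1): return np.median([p3(D,u+a,v+b) for a in range(-k,k+1) for b in range(-k,k+1)],0)
for h in(.01,.018): print(proj(s,[.4288,.33,h]),proj(d,[.417,.175,h]))
for v in range(275,325,3): print(v,p3(s,385,v))
E
```

```text
clock: 11.52
tool_pos: [0.4291, 0.2986, -0.0215]
eef_rot: [0.522, -0.477, 0.521, 0.478]
force: [0.6, 0.5, -1.3]
finger_gap: 0.22
[ 0.4293  0.2988 -0.0211]
(np.float64(381.80075596924), np.float64(317.84885029411305)) (np.float64(293.210709059116), np.float64(269.8347226987028))
(np.float64(382.2881099992231), np.float64(314.75337998015596)) (np.float64(293.03728335794756), np.float64(269.5929722440452))
275 [0.43   0.3106 0.0886]
278 [0.4191 0.2588 0.0207]
281 [0.4196 0.2651 0.0206]
284 [0.422  0.2806 0.0318]
287 [0.4226 0.2874 0.0326]
290 [0.4233 0.2944 0.0339]
293 [0.4234 0.2982 0.0311]
296 [0.4242 0.3061 0.0337]
299 [0.4243 0.3097 0.0309]
302 [0.425  0.317  0.0329]
305 [0.4247 0.3191 0.0281]
308 [0.4242 0.3199 0.0217]
311 [0.424  0.3228 0.018 ]
314 [0.4247 0.3294 0.0192]
317 [0.4253 0.3355 0.02  ]
320 [0.4256 0.3404 0.0192]
323 [0.4258 0.345  0.0181]
```

View pics/side13.png

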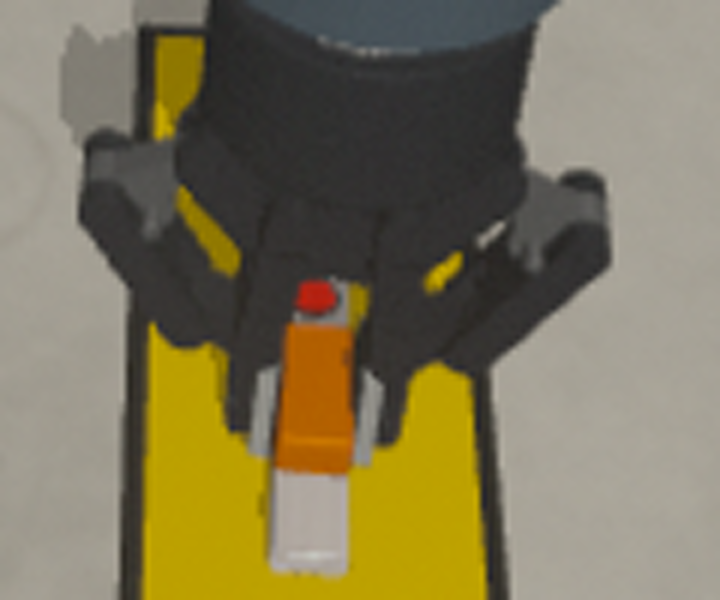

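The block top is at 0.0325, so the underside is about 6.5 mm above the mat. I'll lower slowly and watch the force.

```bash
python3 -m creep '[{"jaw":5,"offset":[1.5,0,0],"twist":[0,0,0]},{"jaw":5,"offset":[1.5,0,0],"twist":[0,0,0]},{"jaw":5,"offset":[1,0,0],"twist":[0,0,0]},{"jaw":5,"offset":[1,0,0],"twist":[0,0,0]},{"jaw":5,"offset":[0,0,0],"twist":[0,0,0]}]'
python3 -m creep '[{"jaw":5,"offset":[0.7,0,0],"twist":[0,0,0]},{"jaw":5,"offset":[0,0,0],"twist":[0,0,0]}]'
```

```text
clock: 12.03
tool_pos: [0.429, 0.2985, -0.0261]
eef_rot: [0.522, -0.477, 0.521, 0.478]
force: [-1.6, -1.1, 4.3]
finger_gap: 0.223
clock: 12.2
tool_pos: [0.429, 0.2985, -0.0261]
eef_rot: [0.522, -0.477, 0.521, 0.478]
force: [-4.6, -2.0, 10.3]
finger_gap: 0.222
```

Contact (10 N upward). I'll check that it's the slider flat on the mat before releasing.

```bash
python3 - <<'E'
from h import *
np.set_printoptions(precision=4,suppress=True)
s=cam('side');d=cam('top'); t=r.read_state(); print(t['tool_pos'],t['force'],t['moment'])
cv2.imwrite('pics/side14.png',cv2.resize(s['pixels'][230:340,330:450,::-1],None,fx=5.4,fy=5.4,interpolation=cv2.INTER_CUBIC))
cv2.imwrite('pics/top14.png',cv2.resize(d['pixels'][210:310,180:340,::-1],None,fx=5,fy=5,interpolation=cv2.INTER_CUBIC))
for v in range(287,335,3): print(v,p3(s,385,v))
E
```

```text
[ 0.429   0.2985 -0.0261] [-4.4853 -1.0899 10.9487] [-0.5916  1.5872 -0.0041]
287 [0.4221 0.2846 0.0292]
290 [0.4225 0.2903 0.0287]
293 [0.4229 0.2958 0.0281]
296 [0.4233 0.3017 0.0282]
299 [0.4238 0.3075 0.028 ]
302 [0.4242 0.3128 0.0274]
305 [0.4247 0.3191 0.0281]
308 [0.4239 0.3184 0.0197]
311 [0.4232 0.3188 0.0125]
314 [0.4241 0.3268 0.0157]
317 [0.4244 0.3317 0.0147]
320 [0.4249 0.3375 0.0151]
323 [0.4252 0.3419 0.0136]
326 [0.4251 0.345  0.0103]
329 [0.4247 0.3468 0.005 ]
332 [0.4255 0.3538 0.0074]
```

View pics/side14.png

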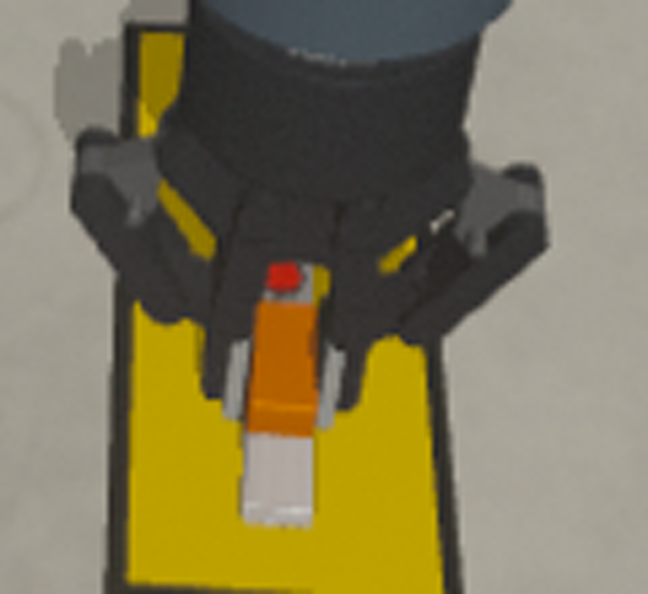

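View pics/top14.png

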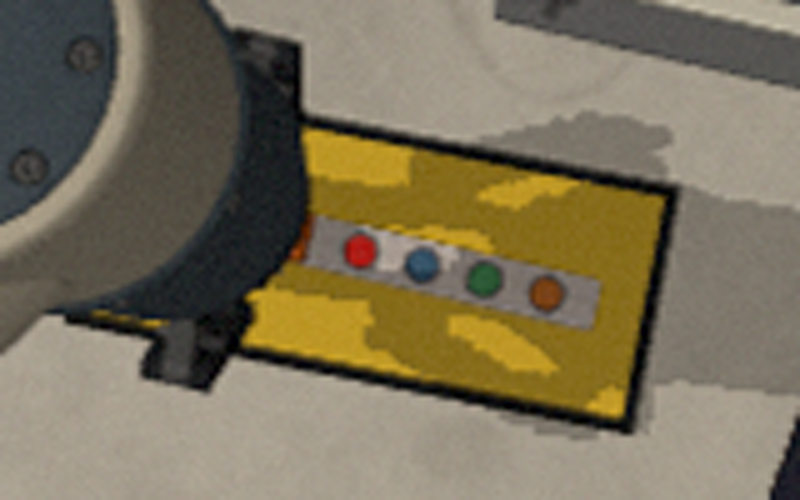

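The slider lies over the middle of the mat, with block top at about 0.028 and nearly level; at most 1–2 mm remains to settle. Releasing gently.

```bash
python3 -m creep '[{"jaw":21,"offset":[0,0,0],"twist":[0,0,0]},{"jaw":23,"offset":[0,0,0],"twist":[0,0,0]},{"jaw":26,"offset":[0,0,0],"twist":[0,0,0]},{"jaw":30,"offset":[0,0,0],"twist":[0,0,0]},{"jaw":36,"offset":[0,0,0],"twist":[0,0,0]},{"jaw":40,"offset":[0,0,0],"twist":[0,0,0]},{"jaw":40,"offset":[0,0,0],"twist":[0,0,0]}]'
python3 - <<'E'
from h import *
np.set_printoptions(precision=4,suppress=True)
s=cam('side'); 
cv2.imwrite('pics/side15.png',cv2.resize(s['pixels'][230:340,330:450,::-1],None,fx=5.4,fy=5.4,interpolation=cv2.INTER_CUBIC))
for v in range(290,335,3): print(v,p3(s,383,v))
E
```

```text
clock: 12.88
tool_pos: [0.4285, 0.2982, -0.0278]
eef_rot: [0.522, -0.477, 0.521, 0.478]
force: [0.2, 0.9, -0.0]
finger_gap: 0.47
290 [0.4255 0.2897 0.0279]
293 [0.4258 0.2947 0.0267]
296 [0.4261 0.2999 0.0257]
299 [0.4268 0.3069 0.0271]
302 [0.4274 0.3134 0.0281]
305 [0.4277 0.3185 0.0272]
308 [0.4273 0.32   0.0216]
311 [0.4266 0.3203 0.0144]
314 [0.4268 0.3249 0.013 ]
317 [0.4273 0.3309 0.0135]
320 [0.4277 0.3361 0.0131]
323 [0.4282 0.3418 0.0134]
326 [0.4279 0.344  0.0087]
329 [0.428  0.3477 0.0063]
332 [0.4285 0.3535 0.0069]
```

View pics/side15.png

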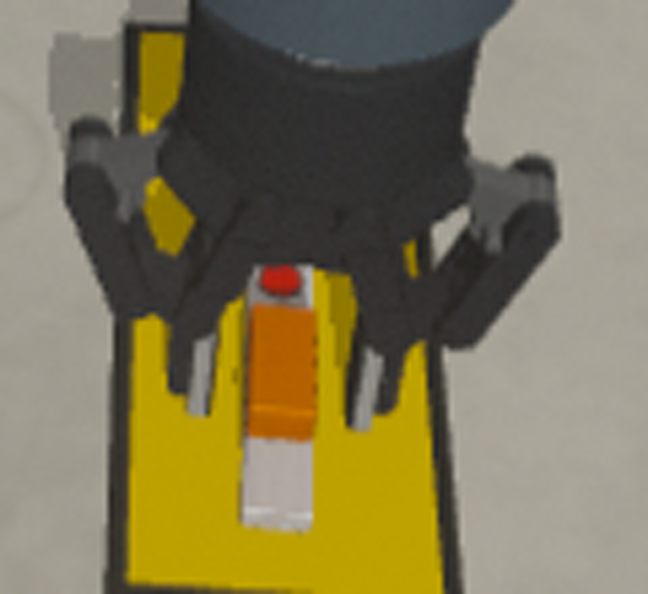

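The slider lies free on the mat with the fingers clear on both sides. I'll raise straight up and check it.

```bash
python3 -m creep '[{"jaw":40,"offset":[-5,0,0],"twist":[0,0,0]},{"jaw":40,"offset":[-10,0,0],"twist":[0,0,0]},{"jaw":40,"offset":[-20,0,0],"twist":[0,0,0]},{"jaw":40,"offset":[-25,0,0],"twist":[0,0,0]},{"jaw":40,"offset":[-25,0,0],"twist":[0,0,0]},{"jaw":40,"offset":[-25,0,0],"twist":[0,0,0]},{"jaw":40,"offset":[-25,0,0],"twist":[0,0,0]},{"jaw":40,"offset":[-15,20,0],"twist":[0,0,0]},{"jaw":40,"offset":[0,25,20],"twist":[0,0,0]},{"jaw":40,"offset":[0,20,20],"twist":[0,0,0]},{"jaw":40,"offset":[0,0,20],"twist":[0,0,0]},{"jaw":40,"offset":[0,0,20],"twist":[0,0,0]},{"jaw":40,"offset":[0,0,0],"twist":[0,0,0]},{"jaw":40,"offset":[0,0,0],"twist":[0,0,0]}]'
python3 - <<'E'
from h import *
np.set_printoptions(precision=4,suppress=True)
s=cam('side');d=cam('top')
cv2.imwrite('pics/side16.png',s['pixels'][:,:,::-1]); cv2.imwrite('pics/side16c.png',cv2.resize(s['pixels'][230:350,330:430,::-1],None,fx=5,fy=5,interpolation=cv2.INTER_CUBIC))
cv2.imwrite('pics/top16.png',cv2.resize(d['pixels'][150:310,180:420,::-1],None,fx=3.3,fy=3.3,interpolation=cv2.INTER_CUBIC))
E
```

```text
clock: 14.1
tool_pos: [0.371, 0.3842, 0.1233]
eef_rot: [0.522, -0.477, 0.521, 0.478]
force: [-0.3, -0.8, -0.3]
finger_gap: 0.463
```

View pics/side16.png

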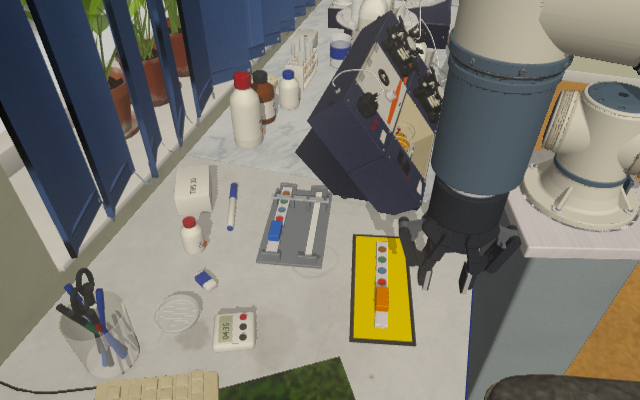

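View pics/side16c.png

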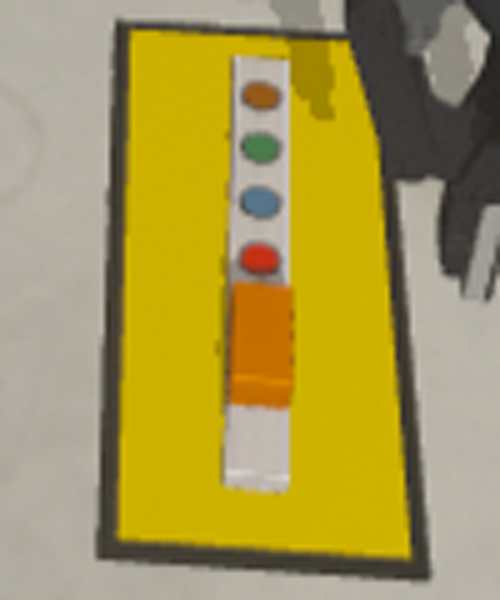

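View pics/top16.png

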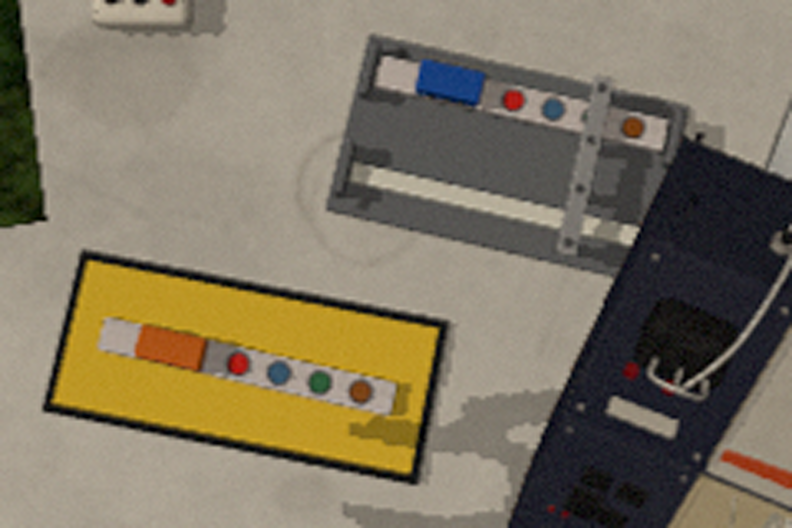

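Slider wholly within the mat: front at top (210,251), tail at (299,270). The blue one is still in its lane. I'll check heights, tilt and blue's position, then hand in.

```bash
python3 - <<'E'
from h import *
np.set_printoptions(precision=4,suppress=True)
d=load('top');s=load('side')
vv,uu=np.mgrid[0:400,0:640]
for D,n in((d,'top'),(s,'side')):
    z=D['z_map']; P=np.stack([(uu-D['cx'])/f(D)*z,(vv-D['cy'])/f(D)*z,z],-1)@rot(D['attitude']).T+D['xyz']
    px=D['pixels'].astype(int); hsv=cv2.cvtColor(D['pixels'],cv2.COLOR_RGB2HSV)
    blue=(hsv[...,0]>105)&(hsv[...,0]<125)&(hsv[...,1]>150)&(np.abs(P[...,0]-.608)<.03)&(np.abs(P[...,1]-.156)<.04)&(P[...,2]>.028)
    print(n,'blue centre now',P[blue].mean(0),blue.sum())
    org=(hsv[...,0]<16)&(hsv[...,1]>150)&(np.abs(P[...,0]-.427)<.03)&(np.abs(P[...,1]-.299)<.03)&(P[...,2]>.02)
    print('orange top',P[org].mean(0),org.sum())
    # bar points
    a=np.radians(85); ax=np.array([np.cos(a),np.sin(a)]); pr=np.array([np.sin(a),-np.cos(a)])
    q=P[...,:2]-np.array([.4249,.2538]); t=q@ax; w=q@pr
    m=(np.abs(w)<.007)&(np.abs(t)<.085)&((t<.02)|(t>.07))&(P[...,2]<.022)&(P[...,2]>.005)
    A=np.c_[t[m],w[m],np.ones(m.sum())]; c=np.linalg.lstsq(A,P[m][:,2],rcond=None)[0]; print('bar plane slopes',c, 'expect h .012',m.sum())
D=d
for n,X,Y in(('front',101,334),('tail',393,398)): print(n,onplane(d,180+X/3.3,150+Y/3.3,.012))
E
```

```text
top blue centre now [0.6092 0.1571 0.0343] 186
orange top [0.4276 0.2973 0.0265] 202
bar plane slopes [-0.0016  0.0013  0.0131] expect h .012 437
side blue centre now [0.6095 0.1629 0.0338] 175
orange top [0.4324 0.2884 0.026 ] 17
bar plane slopes [-0.001  -0.018   0.0129] expect h .012 437
front [0.43   0.3421 0.012 ]
tail [0.417  0.1633 0.012 ]
```

Flat (slopes up to about 0.02), height right, both ends inside the mat, and blue at (0.609, 0.157) as at the start. Handing in.

```bash
python3 -c "
from workcell import r
print(r.read_state()['clock']); print(r.job_done())"
```

```text
14.2
the job is handed in; nothing more can be done
None
```

The orange slider is out of the dock and lying grip upward on the yellow mat, released. I handed the job in at 14.2 s; no verdict is given.

**What I did:** I gripped the orange block by its sides and tilted it about 0.11 rad about its tail. I then drew it about 68 mm out from under the strap, lifted and levelled it, and set it down with about 10 N before opening the jaws. The arm then moved clear, with nothing touching it.

**Last checks:**
- **Flatness:** Bar slopes were 0.002 along and 0.001 across from the top camera. The side camera gave 0.018 across. The limit is 0.08.
- **Height:** The block top measured 0.026 m, which puts the underside on the mat top.
- **Position:** Front at about (0.430, 0.342) and tail at (0.417, 0.163). Both ends are at least 24 mm inside the mat's outline.
- **Blue slider:** The top camera puts its grip at (0.609, 0.157), within 1 mm of where it measured at the start. The side camera gave y 6 mm larger, but that fit also took in the block's front face.

**What disagreed:**
- **TCP height:** The state's TCP z was about 35 mm lower than the finger tips seen in the pictures, throughout the run. I went by the cameras and the measured force instead, and contact on the mat came at the height the cameras predicted, within 2 mm.
- **Steps on the way:** I checked these from the pictures only. The front's lower edge was at about 0.031 m during the tilt. The tail was hidden then, so its place under the strap is inferred. The top view showed it clear of the strap after the draw.

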